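Fit the two steel spacers on the grain mill's spindle

TASK

The sample mill's hood is off: thread the two bare steel spacer rings onto its upright spindle, the wide one first and fully down on the shoulder, then the narrow one flat on top of it. Leave the brass ring where it lies; it belongs to another mill.

Things in the scene. Friction and masses are not known exactly. Their poses are not given: they have to be found in the camera images.
- ring_wide: The wide steel spacer: the largest ring, a bare bright steel ring lying flat on the blue service mat (3 mm thick), silver grey, outside diameter 62 mm, bore 28 mm diameter right through, 20 mm high, about 370 g. Origin at the centre of its underside, z up along the bore.
- ring_narrow: The narrow steel spacer: the smallest ring, a bare bright steel ring lying flat on the blue service mat (3 mm thick), silver grey, outside diameter 46 mm, bore 28 mm diameter right through, 20 mm high, about 165 g. Origin at the centre of its underside, z up along the bore.
- ring_brass: The brass spacer, not wanted: a yellow brass ring lying flat on the blue service mat (3 mm thick), middle-sized, outside diameter 54 mm, bore 28 mm diameter right through, 20 mm high, about 280 g. Origin at the centre of its underside, z up along the bore. A black plastic ring of this size lies there too, also unwanted. The four rings lie 100 mm or more apart, in any order.
- spindle_seat (a point): Centre of the flat top of the mill's round dark steel shoulder (76 mm across, 70 mm above the bench), where the wide ring must lie; z up. From here the fixed spindle rises 60 mm: 12 mm diameter, its red tip (last 8 mm) tapers to 4 mm. The mill is a white box 180 x 200 mm, 60 mm high, centred under this point, fixed to the bench; nothing else stands up on it.

How it is judged:
By the outcome, as a careful person would: the job done as asked, in the order asked, and still so for the second after the job is handed in, with the robot touching nothing.
It also fails if it takes over 56 s, if anything falls off the work surface, if the arm or the gripper's body presses on something with over 40 N, if the wrist force passes 120 N, or if a joint passes its speed limit or range.

ROBOT

A 6-joint arm with a two-finger parallel gripper is mounted at the origin on the work surface. World frame = base frame: x ahead of the robot, y to its left, z up, the work surface at z = 0. Lengths are in mm, angles in rad, forces in N, time in s.
With the tool pointing down it reaches from about 400 to 925 mm from the base axis. Payload 12.5 kg.
Tool frame: the origin (TCP) lies between the finger pads; the fingertips stand 19 mm ahead of it and the grasp point (between the pads) is the TCP (env.tips_ahead is the distance from the TCP to the fingertips, in mm); z points along the fingers, y is the line along which they close (so a half turn about z gives the same grasp; the last joint's range is limited). The gripper opens to 95 mm and grips with 3 to 60 N. Pads are 20 mm wide; open, the fingers measure 119 mm over their backs; the gripper's body (75 mm by 180 mm) begins 59 mm behind the grasp point.
Start: joints at [-1.42, 0.491, 1.559, -0, 1.092, -0.106], TCP at [158.764, -604.517, 208.861] pointing down, gripper open.
Joint ranges: [-3.1, 3.1], [-0.84, 2.19], [0.05, 2.79], [-1.13, 4.28], [0.06, 2.93], [-2.69, 2.69]. Speed limits (rad/s): [2.22, 2.22, 2.79, 3.14, 3.14, 3.14].

INTERFACE

Orientations are given as [roll, pitch, yaw] about the fixed x, y, z axes, in that order (R = Rz(yaw) Ry(pitch) Rx(roll)).
In Python, from cell import env gives the robot as it stands.
- The arm moves only by the shell command python3 -m crank 'ROWS'. ROWS is JSON, a list of rows, each a list of 5 numbers: the shift along the tool's x, y, z in mm, then the turn about the tool's z in degrees, then the finger opening in mm, from 0 to 95.1. In form: [[dx, dy, dz, yaw, grip], ...]. A call has 1 to 10 rows; each row is the pose to reach, as a shift and turn from the pose commanded when the call began, along the tool's axes at that moment; what a row does not reach only later rows make up. A row lasts 1/12 s, in which the tool goes at most 41.7 mm and 7.16 degrees, less where a joint would pass 70% of its speed; a pose out of reach is approached as far as the arm can. A call with a gripper value outside its range is refused whole. The fingers move at their own pace and stop on an object; the grip force is fixed at half the most. Time passes only in rows, so rows that repeat a pose let the fingers close. It gives the time, the measured TCP pose, the force, the opening and the grip force at its end, in the units of the state.
- env.state(): the state, without advancing time (a new reading comes with each control period).
- env.read_camera(name): name is "side" or "top"; returns a dict with "img" (400x640x3 uint8, blue, green, red), "K" (3x3 intrinsics, pixels), "k1" (the pictures are not rectified: a ray, as slopes to the right and down, at radius r is drawn at 1 + k1 r^2 times it, then the intrinsics apply), "pose" (4x4, takes a point from camera to world coordinates). Camera axes: x right, y down, z forward; pixel columns grow to the right and rows downward; lengths in mm; the calibration is good to about 2 mm. A picture is of the moment at which its call begins. There is no depth.
- env.job_done(): hands the job in; it is judged then, once.
The state is a dict: "t": time; "joints": joint angles; "qvel": joint speeds; "tau": joint torques, N m; "eef_pos": TCP position; "tcp_rot": TCP orientation; "ft_force": force on the tool from outside, world axes, zero at the start; "moment": the same for the moment, N m; "opening": opening from 0.0 (shut) to 1.0 (fully open); "grip_force": force on a finger pad.
Only numpy, scipy, OpenCV 4.12 (cv2) and the standard library are available. Lean on these libraries where they do the work, as an engineer would, in place of code of your own. Each camera call takes 0.05 s, during which the arm holds its last target. There are 200 camera calls.

## Working session

There is one attempt and no reset: what is moved stays moved. The work goes in short steps, Python scripts to look and compute and a shell command to move; the robot and the scene stay as the last step left them, time stands still between calls to the robot, and variables do not carry over. Pictures are saved under pics/ and viewed, at most 10 in all, crops included, and the job is handed in when it is done.

```bash
ls; mkdir -p pics
python3 - <<'E'
from cell import env
import cv2
for n in("top","side"):
    c=env.read_camera(n); cv2.imwrite(f"pics/{n}0.png",c["img"]); print(n,c["K"],c["k1"],c["pose"])
s=env.state();print(s)
E
```

```text
pics
top [[376.41028064   0.         319.85011924]
 [  0.         376.41028064 201.94132194]
 [  0.           0.           1.        ]] -0.06979055923688054 [[ 6.73971541e-03 -9.96346900e-01  8.51318457e-02  4.75367686e+02]
 [-9.99911573e-01 -5.73881033e-03  1.19963752e-02 -1.63846314e+01]
 [-1.14639957e-02 -8.52051699e-02 -9.96297474e-01  8.78751480e+02]
 [ 0.00000000e+00  0.00000000e+00  0.00000000e+00  1.00000000e+00]]
side [[454.8574634    0.         311.1607053 ]
 [  0.         454.8574634  202.66779975]
 [  0.           0.           1.        ]] -0.08173636474732356 [[ 9.88991337e-01 -9.17140463e-02  1.16123504e-01  4.38990886e+02]
 [-1.47944916e-01 -6.28263271e-01  7.63804663e-01 -6.65501599e+02]
 [ 2.90451615e-03 -7.72576077e-01 -6.34915560e-01  6.45756930e+02]
 [ 0.00000000e+00  0.00000000e+00  0.00000000e+00  1.00000000e+00]]
{'t': 0.1, 'joints': array([-1.41959673e+00,  4.91498718e-01,  1.55940106e+00, -3.44098824e-05,
        1.09168899e+00, -1.05603116e-01]), 'qvel': array([-0.00073897, -0.00181117, -0.00301706,  0.00138471, -0.00092952,
       -0.00041781]), 'tau': array([ 4.12113688e-03, -6.13621974e+01, -2.58606756e+01,  6.94515556e-02,
        4.70056501e-02, -3.79892845e-05]), 'eef_pos': array([ 158.72120125, -604.27787954,  208.31621285]), 'tcp_rot': array([-3.14059887e+00, -7.46473337e-05,  2.56818559e-01]), 'ft_force': array([-0.37356321,  0.2315213 , -0.19139444]), 'moment': array([-0.02024982, -0.03296217,  0.00013697]), 'grip_force': 0.0, 'opening': 0.9983265916367033}
```

View pics/top0.png

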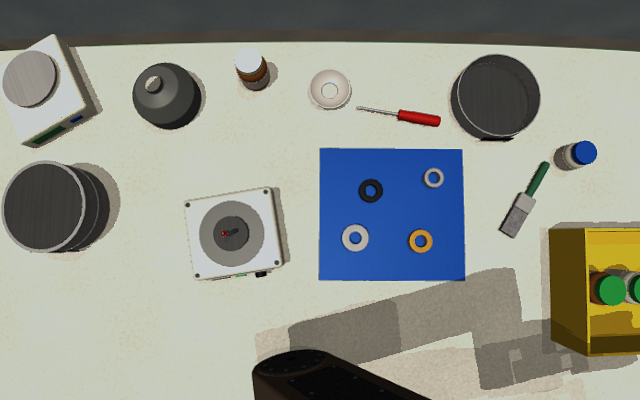

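View pics/side0.png

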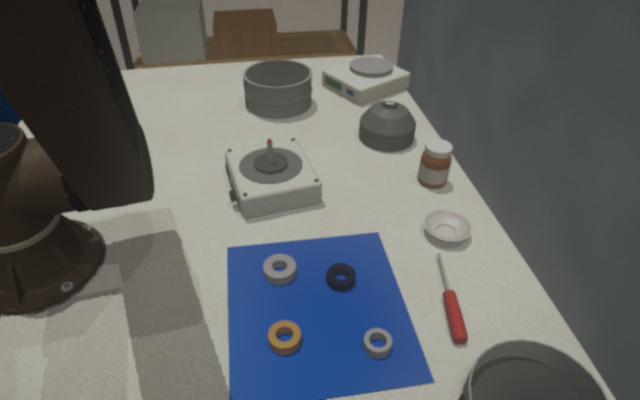

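The top view shows the wide ring near (355,238), the narrow one near (433,178), brass near (420,241), black near (370,190), and the mill shoulder near (231,232). In the side view the wide ring is near (280,268), the narrow near (378,342), and the spindle tip near (270,142). Next I'll look at enlarged crops.

```bash
python3 - <<'E'
import cv2,numpy as np
def crop(f,x,y,r=32):
    return cv2.resize(f[y-r:y+r,x-r:x+r],(384,288*384//288),interpolation=cv2.INTER_CUBIC)[:, :]
t=cv2.imread("pics/top0.png");s=cv2.imread("pics/side0.png")
o=[]
for f,ps in((t,[(355,238),(433,178),(231,232)]),(s,[(280,268),(378,342),(270,155)])):
    row=[]
    for x,y in ps:
        c=cv2.resize(f[y-30:y+30,x-26:x+26],None,fx=5,fy=4.9999,interpolation=cv2.INTER_CUBIC)
        for k in range(0,60,10): # ticks every 10 px
            cv2.line(c,(0,k*5+2),(8,k*5+2),(0,0,255),1); cv2.putText(c,str(y-30+k),(9,k*5+8),0,.3,(0,255,255))
            if k<52: cv2.line(c,(k*5+2,0),(k*5+2,8),(0,0,255),1); cv2.putText(c,str(x-26+k),(k*5-6,18),0,.3,(0,255,255))
        row.append(c)
    o.append(np.hstack(row))
cv2.imwrite("pics/crops.png",np.vstack(o))
E
cat > h.py <<'E'
import numpy as np,cv2
from cell import env
def ray(c,u,v):
    d=np.array([c["k1"],0,0,0],float)
    n=cv2.undistortPoints(np.array([[[u,v]]],float),c["K"],d)[0,0]
    return c["pose"][:3,3],c["pose"][:3,:3]@np.array([n[0],n[1],1])
def atz(c,u,v,z):
    p,d=ray(c,u,v); return (p+d*(z-p[2])/d[2])[:2]
def proj(c,P):
    R=c["pose"][:3,:3];q=(np.atleast_2d(P)-c["pose"][:3,3])@R
    rv=np.zeros(3); return cv2.projectPoints(q,rv,rv,c["K"],np.array([c["k1"],0,0,0.]))[0][:,0]
def loc(p):
    s=env.state(); y=s["tcp_rot"]; from scipy.spatial.transform import Rotation as R
    return R.from_euler("xyz",y).as_matrix().T@(np.array(p)-s["eef_pos"])
E
```

```text
(no output)
```

View pics/crops.png

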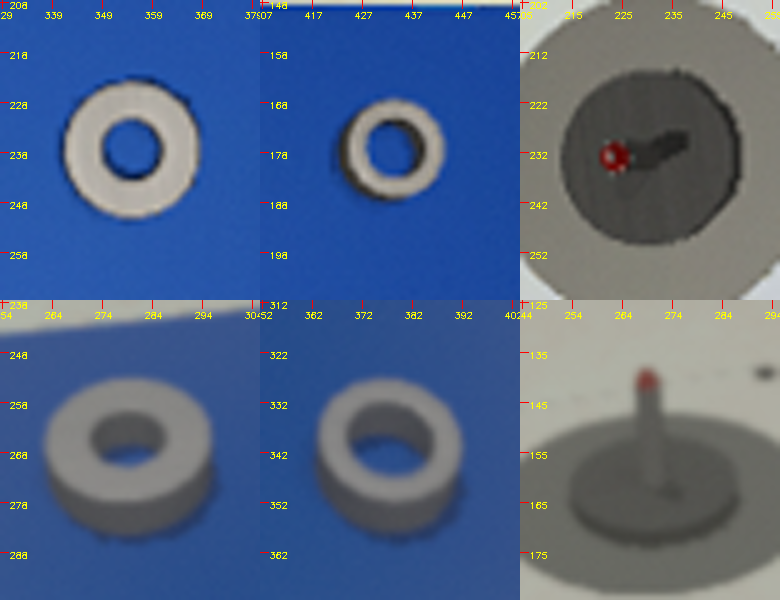

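Reading the crops, the top-face centres are:

| Feature | Top camera | Side camera |
|---|---|---|
| Wide ring | (354.9, 237.3) | (279.2, 265.6) |
| Narrow ring | (433.7, 177.3) | (377.5, 339.5) |
| Shoulder | (230.5, 233) | (270.5, 161.4) |
| Spindle tip | (223.6, 233) | (269, 139) |

Run:
```python
from h import *
T=env.read_camera("top");S=env.read_camera("side")
np.set_printoptions(precision=1,suppress=True)
for n,a,b,z in(("wide",(354.9,237.3),(279.2,265.6),23),("narrow",(433.7,177.3),(377.5,339.5),23),("seat",(230.5,233),(270.5,161.4),70),("tip",(223.6,233),(269,139),129)):
    A=atz(T,*a,z);B=atz(S,*b,z)
    p,d=ray(T,*a);q,e=ray(S,*b);k=np.linalg.lstsq(np.c_[d,-e],q-p,rcond=None)[0]
    m=((A+B)/2); print(n,A,B,"tri",(p+d*k[0]+q+e*k[1])/2,"reach",np.hypot(*m), "local",loc([*m,z]))
# size check
print(np.linalg.norm(atz(T,341.2,237.3,23)-atz(T,368.6,237.3,23)))
print(env.state()["joints"])
```

```text
wide [468.6 -86. ] [467.3 -89. ] tri [468.  -86.2  20. ] reach 476.074052542497 local [ 430.3 -421.3  185.8]
narrow [ 606.9 -267.8] [ 606.6 -270.5] tri [ 607.4 -268.7   20.1] reach 663.779618809915 local [ 518.4 -210.3  185.7]
seat [476.1 185.6] [475.6 184.5] tri [475.9 185.9  69.1] reach 510.59057558054195 local [ 507.2 -682.9  139. ]
tip [475.9 184.8] [475.4 183.7] tri [475.7 185.1 128.1] reach 510.1137454527854 local [ 506.8 -682.3   80. ]
62.0540362541282
[-1.4  0.5  1.6  0.   1.1 -0.1]
```

Both cameras agree within 3 mm. The triangulated heights match what they must be, and so does the 62 mm diameter. I'm moving over the wide ring.

```bash
python3 -m crank '[[0,0,-30,0,95],[430,-421,-30,0,95],[430,-421,-30,0,95],[430,-421,-30,0,95],[430,-421,-30,0,95],[430,-421,-30,0,95],[430,-421,-30,0,95],[430,-421,-30,0,95],[430,-421,-30,0,95],[430,-421,-30,0,95]]'; python3 -c "
from h import *
print(loc([468,-87.5,90]),env.state()['joints'])"
```

```text
t: 1.03
eef_pos: [351.8, -280.9, 239.0]
tcp_rot: [3.141, -0.0, 0.256]
ft_force: [-0.2, -0.6, 1.0]
opening: 0.999
grip_force: 0.0
[ 161.41276206 -157.61028385  148.92421484] [-8.20610877e-01  2.05371519e-01  1.92454818e+00 -3.58193348e-05
  1.01130588e+00  4.93745698e-01]
```

```bash
python3 -m crank '[[40,-39,20,0,95],[80,-78,40,0,95],[105,-102,65,0,95],[130,-127,90,0,95],[150,-147,110,0,95],[161,-158,130,0,95],[161,-158,140,0,95],[161,-158,140,0,95],[161,-158,140,0,95],[161,-158,140,0,95]]'; python3 -c "
from h import *
print(loc([468,-87.5,25]),env.state()['joints'])
cv2.imwrite('pics/w1.png',env.read_camera('side')['img'][150:400,150:470].repeat(2,0).repeat(2,1))"
```

```text
t: 1.87
eef_pos: [467.0, -89.7, 99.6]
tcp_rot: [3.141, -0.001, 0.257]
ft_force: [-0.3, 0.8, 0.7]
opening: 1.0
grip_force: 0.0
[ 1.46942931 -1.916227   74.64762505] [-3.28682718e-01  4.41660649e-01  2.03429816e+00 -2.58718292e-04
  6.64822564e-01  9.85809306e-01]
```

View pics/w1.png

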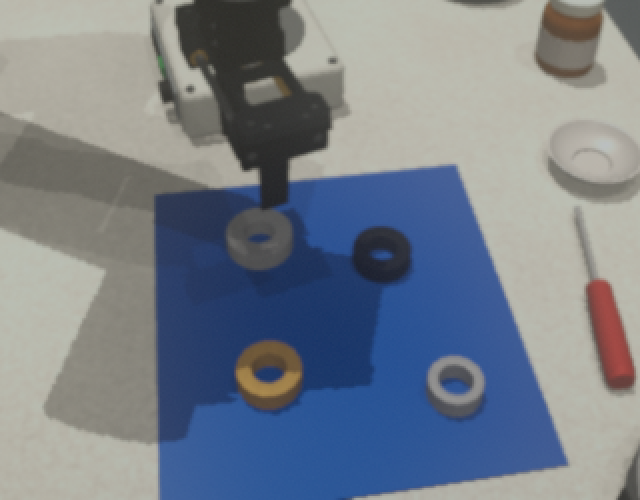

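The gripper hangs above the wide ring (crop 260,238), with the near finger tip at crop (272,205). Nothing else is close, so I'm descending.

```bash
python3 -m crank '[[1.5,-2,20,0,95],[1.5,-2,40,0,95],[1.5,-2,55,0,95],[1.5,-2,65,0,95],[1.5,-2,71,0,95],[1.5,-2,74,0,95],[1.5,-2,74,0,95],[1.5,-2,74,0,60],[1.5,-2,74,0,50],[1.5,-2,74,0,40]]'; python3 -m crank '[[0,0,0,0,40],[0,0,0,0,40],[0,0,0,0,40],[0,0,0,0,40],[0,0,0,0,40],[0,0,0,0,40]]'
```

```text
t: 2.75
eef_pos: [468.1, -86.9, 25.5]
tcp_rot: [3.141, -0.001, 0.257]
ft_force: [-0.4, 0.6, -0.1]
opening: 0.845
grip_force: 0.0
t: 3.25
eef_pos: [467.8, -86.7, 24.8]
tcp_rot: [3.142, 0.0, 0.257]
ft_force: [0.3, 1.0, -0.5]
opening: 0.446
grip_force: 0.0
```

```bash
python3 -c "
from h import *
print(env.state()['opening'],env.state()['grip_force'])
a=env.read_camera('side')['img'];b=env.read_camera('top')['img']
f=lambda c:cv2.resize(c,(400,400),interpolation=cv2.INTER_CUBIC)
cv2.imwrite('pics/w2.png',np.hstack([f(a[200:330,215:345]),f(b[180:310,300:430])]))"
```

```text
0.4462453243023158 0.0
```

View pics/w2.png

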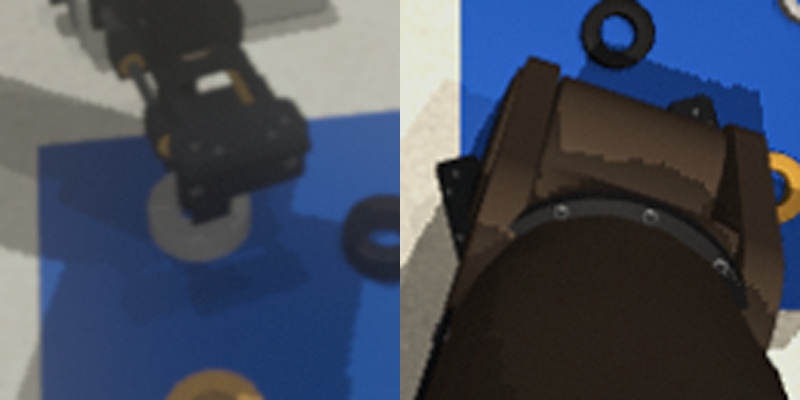

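```bash
python3 -c "
from h import *
np.set_printoptions(precision=1,suppress=True)
s=env.state();print(s['opening'],s['grip_force'],s['eef_pos'],s['ft_force'],env.tips_ahead)
from scipy.spatial.transform import Rotation as R
M=R.from_euler('xyz',s['tcp_rot']).as_matrix()
g=lambda *l:s['eef_pos']+M@np.array(l)
S=env.read_camera('side')
h=s['opening']*95.1/2
P=[g(x,y*h+np.sign(y)*w,z) for y in(1,-1) for w in (0,12) for z in(19,-10) for x in(-10,10)]
for p,q in zip(P,proj(S,P)):print(p,q,(q-[215,200])*400/130)
"
```

```text
0.42464671565135337 0.0 [467.8 -86.7  24.8] [ 0.   0.5 -0.6] 19.0
[ 463.3 -108.8    5.8] [278.4 280.1] [195.2 246.4]
[ 482.6 -103.7    5.8] [288.6 276.9] [226.4 236.5]
[ 463.3 -108.8   34.8] [277.7 269.4] [193.  213.6]
[ 482.6 -103.7   34.8] [288.1 266.2] [225.  203.7]
[ 466.3 -120.4    5.8] [280.7 284.7] [202.2 260.7]
[ 485.7 -115.3    5.8] [290.9 281.4] [233.7 250.6]
[ 466.3 -120.4   34.8] [280.  274.1] [200.1 227.9]
[ 485.7 -115.3   34.8] [290.5 270.8] [232.4 217.8]
[453.  -69.7   5.8] [271.1 265.2] [172.7 200.5]
[472.4 -64.6   5.8] [281.  262.1] [203.1 191.2]
[453.  -69.7  34.8] [270.3 254.5] [170.1 167.7]
[472.4 -64.6  34.8] [280.4 251.5] [201.2 158.5]
[450.  -58.1   5.8] [269.  260.9] [166.3 187.4]
[469.3 -53.    5.8] [278.8 258. ] [196.4 178.3]
[450.  -58.1  34.8] [268.2 250.3] [163.6 154.6]
[469.3 -53.   34.8] [278.2 247.3] [194.4 145.6]
```

```bash
python3 -c "
from h import *
np.set_printoptions(precision=1,suppress=True)
from scipy.spatial.transform import Rotation as R
M=R.from_euler('xyz',[3.141,0,.257]).as_matrix()
S=env.read_camera('side')
for z in (19,0,-11):
  for y in (47.5,59.5):
    P=[np.array([467,-89.7,99.6])+M@np.array([x,y,z]) for x in(-10,10)]
    print(z,y,P[0],((proj(S,P)-[150,150])*2).ravel())
s=env.state();print(s['opening'],s['joints'])
"
```

```text
19 47.5 [ 469.4 -138.2   80.6] [263.5 227.  285.6 220.2]
19 59.5 [ 472.5 -149.8   80.6] [268.5 236.8 290.8 229.8]
0 47.5 [ 469.4 -138.2   99.6] [262.6 211.3 285.  204.5]
0 59.5 [ 472.5 -149.8   99.6] [267.7 221.  290.4 214.1]
-11 47.5 [ 469.4 -138.2  110.6] [262.  202.  284.7 195.2]
-11 59.5 [ 472.5 -149.8  110.6] [267.2 211.7 290.1 204.8]
0.420807005813238 [-0.3  0.6  2.1 -0.   0.5  1. ]
```

The fingers closed past 62 mm with no force. In both pictures the near fingertip sits about 30 mm higher than the stated tip position, so it is above the ring. I'll open the gripper and check this with an overlay.

```bash
python3 -m crank '[[0,0,0,0,95],[0,0,0,0,95],[0,0,0,0,95],[0,0,0,0,95],[0,0,0,0,95],[0,0,0,0,95],[0,0,0,0,95],[0,0,0,0,95],[0,0,0,0,95],[0,0,0,0,95]]'
cat > ov.py <<'E'
from h import *
from scipy.spatial.transform import Rotation as R
import sys
def ov(name,box,out,k,offs=((0,(0,0,255)),(30,(0,255,0)))):
    s=env.state();M=R.from_euler('xyz',s['tcp_rot']).as_matrix()
    c=env.read_camera(name);x0,x1,y0,y1=box
    im=cv2.resize(c['img'][y0:y1,x0:x1],None,fx=k,fy=k,interpolation=cv2.INTER_CUBIC)
    h=s['opening']*95.1/2
    for dz,col in offs:
        L=[[(x,sg*(h+w),19) for x,w in((-10,0),(10,0),(10,12),(-10,12))] for sg in(1,-1)]
        L.append([(x,y,-59) for x,y in((-37,-90),(37,-90),(37,90),(-37,90))])
        for l in L:
            P=np.array([s['eef_pos']+M@np.array(p)+[0,0,dz] for p in l])
            q=(proj(c,P)-[x0,y0]+.5)*k
            cv2.polylines(im,[q.astype(int)],True,col,1)
    return im
E
python3 -c "
from ov import *
a=ov('side',(210,350,180,320),0,2.85);b=ov('top',(290,430,170,310),0,2.85)
cv2.imwrite('pics/w3.png',np.hstack([a,b]));print(env.state()['eef_pos'],env.state()['opening'])"
```

```text
t: 4.28
eef_pos: [467.8, -86.7, 24.8]
tcp_rot: [3.141, -0.0, 0.257]
ft_force: [-0.5, -0.3, 0.9]
opening: 0.99
grip_force: 0.0
[467.8139961  -86.70373797  24.79153265] 0.9994107120934611
```

View pics/w3.png

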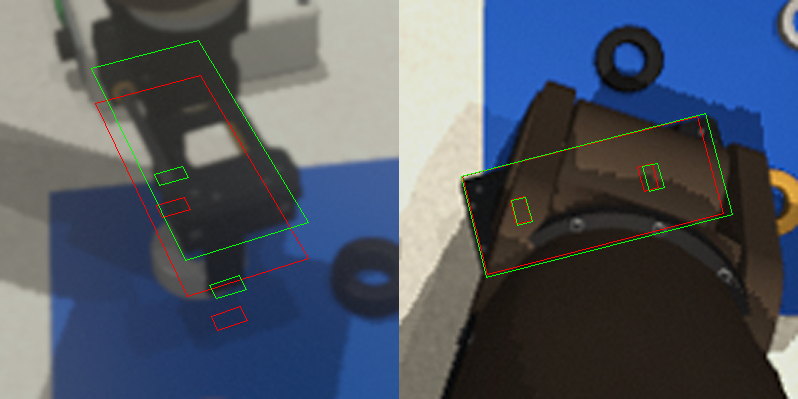

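The overlay settles it. The red outline (reported pose) is off, and the green outline (+30 mm in z) matches the near fingertip at (228,288). In the top view the body outline fits, so x and y are right. The true tool stands about 30 mm higher than reported. I'll descend in small steps, watching the force.

```bash
python3 -m crank '[[0,0,8,0,95],[0,0,14,0,95],[0,0,19,0,95],[0,0,23,0,95],[0,0,25,0,95],[0,0,25,0,95],[0,0,25,0,95]]'; python3 -c "
from ov import *
a=ov('side',(210,350,180,320),0,4.2,((28,(0,0,255)),(32,(0,255,0))))
cv2.imwrite('pics/w4.png',a);print(env.state()['eef_pos'],env.state()['ft_force'])"
```

```text
t: 4.97
eef_pos: [467.8, -86.7, -0.3]
tcp_rot: [-3.142, 0.0, 0.257]
ft_force: [-0.4, -0.4, -0.3]
opening: 0.995
grip_force: 0.0
[ 4.67869796e+02 -8.67369339e+01 -1.61469916e-01] [-0.71776999  0.51946368  0.20337841]
```

View pics/w4.png

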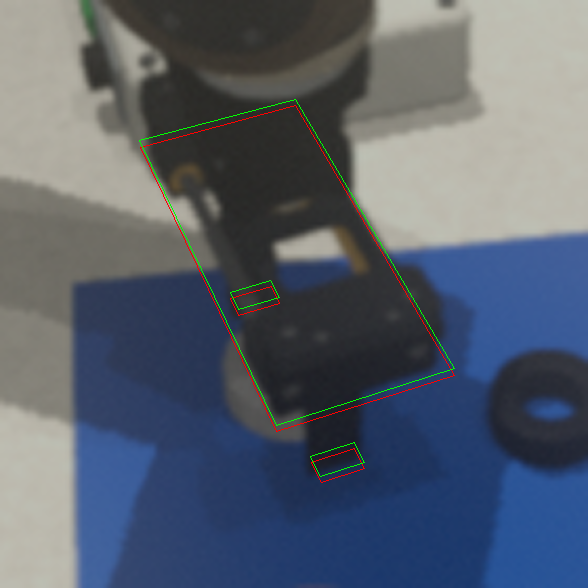

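Reported z is already −19 at the tips with no contact, which confirms the offset. The tip ends at about (335,460), so the offset is around 32 mm and the tips are about 13 mm up. I'll go 5 mm lower and close.

```bash
python3 -m crank '[[0,0,3,0,95],[0,0,5,0,95],[0,0,5,0,95]]'; python3 -m crank '[[0,0,0,0,50],[0,0,0,0,50],[0,0,0,0,50],[0,0,0,0,50],[0,0,0,0,50],[0,0,0,0,50],[0,0,0,0,50],[0,0,0,0,50],[0,0,0,0,50],[0,0,0,0,50]]'
```

```text
t: 5.27
eef_pos: [468.2, -86.8, -2.7]
tcp_rot: [3.14, -0.002, 0.257]
ft_force: [-6.9, 1.2, 45.4]
opening: 0.997
grip_force: 22.7
t: 6.1
eef_pos: [469.2, -86.6, -2.7]
tcp_rot: [3.139, -0.004, 0.256]
ft_force: [-1.2, 7.5, 41.6]
opening: 0.65
grip_force: 45.7
```

The tips met the mat at 45 N, so contact gives a better offset: reported −2.7 means tips at 3 mm true, about +25 mm. The ring is gripped at 61.8 mm. I'll lift.

```bash
python3 -m crank '[[0,0,-3,0,50],[0,0,-6,0,50],[0,0,-15,0,50],[0,0,-35,0,50],[0,0,-65,0,50],[0,0,-100,0,50],[0,0,-135,0,50],[0,0,-160,0,50],[0,0,-165,0,50],[0,0,-165,0,50]]'; python3 -c "
from ov import *
print(loc([475.8,185,0]),env.state()['joints'])
a=ov('side',(170,370,100,300),0,3,((25,(0,0,255)),(32,(0,255,0))))
cv2.imwrite('pics/w5.png',a)"
```

```text
t: 6.93
eef_pos: [468.1, -86.8, 161.1]
tcp_rot: [3.14, -0.002, 0.257]
ft_force: [0.1, -0.2, -4.0]
opening: 0.647
grip_force: 30.0
[  76.08153274 -261.23938905  160.83671453] [-3.22203412e-01  3.43952698e-01  1.97200464e+00 -1.56228502e-04
  8.22767720e-01  9.91963123e-01]
```

View pics/w5.png

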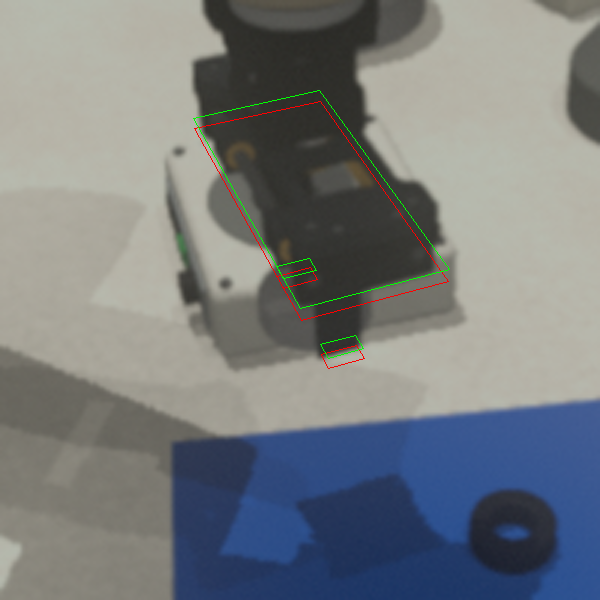

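The ring is held (−4 N) with its underside about level with the tips. I'm carrying it to the spindle.

```bash
python3 -m crank '[[6,-20,0,0,50],[16,-55,0,0,50],[26,-90,0,0,50],[36,-125,0,0,50],[46,-160,0,0,50],[56,-195,0,0,50],[66,-225,0,0,50],[73,-250,0,0,50],[76,-261,0,0,50],[76,-261,0,0,50]]';python3 -m crank '[[0,0,0,0,50],[0,0,0,0,50]]'; python3 -c "
from ov import *
print(loc([475.8,185,64.3]),env.state()['joints'])
a=ov('side',(180,380,60,260),0,2,());b=ov('top',(150,350,130,330),0,2,())
cv2.imwrite('pics/w6.png',np.hstack([a,b]))"
```

```text
t: 7.82
eef_pos: [474.2, 186.7, 157.8]
tcp_rot: [-3.141, 0.003, 0.259]
ft_force: [-0.9, -0.5, -3.7]
opening: 0.65
grip_force: 30.0
t: 7.98
eef_pos: [474.7, 184.0, 158.8]
tcp_rot: [3.141, 0.002, 0.256]
ft_force: [0.7, 0.2, -3.5]
opening: 0.648
grip_force: 30.0
[ 1.54433282 -0.67633341 94.51029426] [ 2.40224309e-01  3.91562695e-01  1.89638161e+00 -4.12709196e-04
  8.55690516e-01  1.55500175e+00]
```

View pics/w6.png

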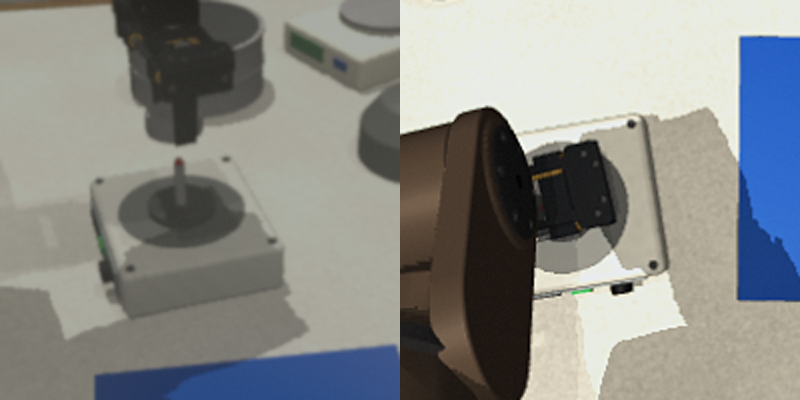

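The ring hangs over the spindle: ring centre column about 174, against an expected axis column of about 176 at that height. I'm descending, and will feel for the seat.

```bash
python3 -m crank '[[1.5,-0.7,10,0,50],[1.5,-0.7,25,0,50],[1.5,-0.7,40,0,50],[1.5,-0.7,55,0,50],[1.5,-0.7,68,0,50],[1.5,-0.7,78,0,50],[1.5,-0.7,84,0,50],[1.5,-0.7,86,0,50],[1.5,-0.7,86,0,50],[1.5,-0.7,86,0,50]]'; python3 -m crank '[[0,0,1.5,0,50],[0,0,3,0,50],[0,0,3,0,50]]'; python3 -m crank '[[0,0,1,0,50],[0,0,2,0,50],[0,0,2,0,50]]'
```

```text
t: 8.92
eef_pos: [476.6, 186.1, 74.1]
tcp_rot: [3.141, -0.001, 0.257]
ft_force: [-0.2, -0.1, -3.7]
opening: 0.645
grip_force: 30.0
t: 9.17
eef_pos: [476.3, 186.1, 70.9]
tcp_rot: [3.141, -0.0, 0.257]
ft_force: [-0.1, 0.2, -3.1]
opening: 0.645
grip_force: 30.0
t: 9.42
eef_pos: [476.3, 186.1, 68.7]
tcp_rot: [3.141, 0.0, 0.257]
ft_force: [0.3, -0.4, -4.7]
opening: 0.646
grip_force: 30.0
```

```bash
python3 -m crank '[[0,0,1,0,50],[0,0,2,0,50],[0,0,2,0,50]]'; python3 -m crank '[[0,0,1,0,50],[0,0,1,0,50]]'; python3 -m crank '[[0,0,1,0,50],[0,0,1,0,50]]'; python3 -m crank '[[0,0,0.5,0,50],[0,0,0.5,0,50]]'
```

```text
t: 9.67
eef_pos: [476.3, 186.1, 66.6]
tcp_rot: [3.141, 0.0, 0.257]
ft_force: [-0.2, 0.4, -4.0]
opening: 0.65
grip_force: 30.0
t: 9.83
eef_pos: [476.3, 186.1, 65.6]
tcp_rot: [3.142, 0.0, 0.257]
ft_force: [0.4, -0.2, -3.9]
opening: 0.65
grip_force: 30.0
t: 10.0
eef_pos: [476.3, 186.1, 64.7]
tcp_rot: [3.142, 0.0, 0.257]
ft_force: [-0.7, -0.8, -4.4]
opening: 0.644
grip_force: 30.0
t: 10.17
eef_pos: [476.3, 186.1, 64.5]
tcp_rot: [3.141, -0.0, 0.257]
ft_force: [-0.1, -1.0, 1.1]
opening: 0.65
grip_force: 32.3
```

Contact came at 64.5, as predicted (64.3). I'll release and rise.

```bash
python3 -m crank '[[0,0,0,0,68],[0,0,0,0,75],[0,0,0,0,80],[0,0,0,0,85],[0,0,0,0,90],[0,0,0,0,90],[0,0,-10,0,90],[0,0,-35,0,90],[0,0,-70,0,90],[0,0,-105,0,95]]'; python3 -c "
from ov import *
c=env.read_camera('side');im=c['img'][110:210,200:340]
cv2.imwrite('pics/w7.png',cv2.resize(im,None,fx=4,fy=4,interpolation=cv2.INTER_CUBIC))
print(loc([606.8,-269,0]),env.state()['joints'])"
```

```text
t: 11.0
eef_pos: [475.8, 186.0, 170.8]
tcp_rot: [3.142, 0.002, 0.257]
ft_force: [0.3, -0.5, -0.2]
opening: 0.975
grip_force: 0.0
[  6.98957404 473.39713371 177.49331875] [ 2.43565418e-01  3.68956647e-01  1.87185822e+00 -1.09081834e-04
  8.92760279e-01  1.55740121e+00]
```

View pics/w7.png

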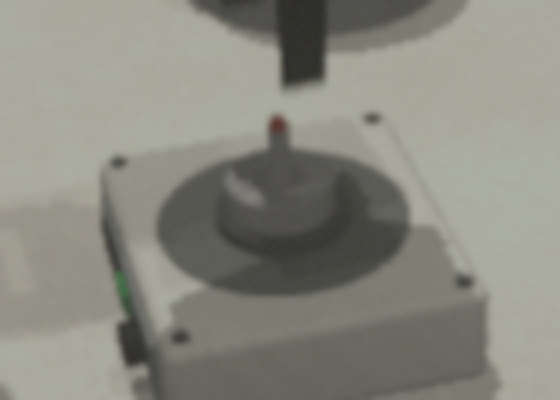

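The wide ring sits flat on the shoulder with the spindle through it and its red tip at crop (278,125). That was the last picture in my budget, so I'll go by numbers from here. Next is the narrow ring.

```bash
python3 -m crank '[[0,20,0,0,95],[1,55,0,0,95],[2,95,0,0,95],[2,135,0,0,95],[3,175,0,0,95],[3,215,0,0,95],[4,255,0,0,95],[4,295,0,0,95],[5,335,0,0,95],[5,370,0,0,95]]'; python3 -m crank '[[0,30,20,0,95],[1,60,40,0,95],[2,85,60,0,95],[2,103,80,0,95],[2,103,95,0,95],[2,103,95,0,95],[2,103,95,0,95]]'; python3 -c "
from ov import *
print(loc([606.8,-269,2]),env.state()['joints'])"
```

```text
t: 11.88
eef_pos: [575.5, -173.1, 169.9]
tcp_rot: [3.141, -0.001, 0.256]
ft_force: [0.5, 0.3, 0.9]
opening: 1.002
grip_force: 0.0
t: 12.47
eef_pos: [602.9, -269.4, 74.2]
tcp_rot: [-3.141, 0.001, 0.257]
ft_force: [-1.4, -0.2, 0.3]
opening: 0.999
grip_force: 0.0
[ 3.96259398  0.6770796  72.23368039] [-5.20192118e-01  6.86362382e-01  1.58786209e+00 -1.67620740e-05
  8.68778798e-01  7.94032504e-01]
```

```bash
python3 -m crank '[[4,0.7,15,0,95],[4,0.7,30,0,95],[4,0.7,45,0,95],[4,0.7,56,0,95],[4,0.7,63,0,95],[4,0.7,67,0,95],[4,0.7,69,0,95],[4,0.7,70,0,95],[4,0.7,70,0,95]]'; python3 -m crank '[[0,0,1,0,95],[0,0,1,0,95]]'
```

```text
t: 13.22
eef_pos: [607.5, -269.4, 4.8]
tcp_rot: [3.141, -0.0, 0.257]
ft_force: [-0.1, 0.7, 0.1]
opening: 0.999
grip_force: 0.0
t: 13.38
eef_pos: [607.4, -269.4, 3.7]
tcp_rot: [3.141, -0.0, 0.257]
ft_force: [0.3, -0.4, 0.5]
opening: 1.001
grip_force: 0.0
```

```bash
python3 -m crank '[[0,0,1.5,0,95],[0,0,3,0,95],[0,0,3,0,95],[0,0,3,0,36],[0,0,3,0,36],[0,0,3,0,36],[0,0,3,0,36],[0,0,3,0,36],[0,0,3,0,36],[0,0,3,0,36]]'; python3 -m crank '[[0,0,0,0,36],[0,0,0,0,36],[0,0,0,0,36],[0,0,0,0,36]]'; python3 -m crank '[[0,0,-3,0,36],[0,0,-10,0,36],[0,0,-25,0,36],[0,0,-55,0,36],[0,0,-90,0,36],[0,0,-125,0,36],[0,0,-155,0,36],[0,0,-170,0,36],[0,0,-175,0,36],[0,0,-175,0,36]]'; python3 -c "
from ov import *
print(loc([475.8,185,0]),env.state()['joints'])"
```

```text
t: 14.22
eef_pos: [607.3, -269.3, 0.4]
tcp_rot: [3.142, 0.0, 0.257]
ft_force: [-0.2, 0.1, 0.3]
opening: 0.564
grip_force: 0.0
t: 14.55
eef_pos: [607.3, -269.3, 0.4]
tcp_rot: [3.141, -0.0, 0.257]
ft_force: [-0.5, 0.1, 0.3]
opening: 0.478
grip_force: 30.0
t: 15.38
eef_pos: [607.5, -269.3, 176.8]
tcp_rot: [3.14, -0.002, 0.257]
ft_force: [0.2, -0.4, -1.5]
opening: 0.48
grip_force: 30.0
[ -12.24125809 -473.16780904  176.0015753 ] [-5.16604752e-01  5.76851353e-01  1.49161558e+00 -4.81607564e-05
  1.07079441e+00  7.97331731e-01]
```

It's held at 45.5 mm with a load of 1.5 N. I'm carrying it back.

```bash
python3 -m crank '[[0,-18,0,0,36],[-1,-50,0,0,36],[-2,-87,0,0,36],[-3,-124,0,0,36],[-4,-161,0,0,36],[-5,-198,0,0,36],[-6,-235,0,0,36],[-7,-272,0,0,36],[-8,-309,0,0,36],[-9,-345,0,0,36]]'; python3 -m crank '[[-1,-36,0,0,36],[-2,-70,0,0,36],[-3,-98,0,0,36],[-3,-118,0,0,36],[-3,-128,0,0,36],[-3,-128,0,0,36],[-3,-128,0,0,36],[-3,-128,0,0,36]]'; python3 -c "
from ov import *
print(loc([475.8,185.3,87.4]))
c=env.read_camera('side');z=env.state()['eef_pos'][2]+2.6
# expected ring top-face/underside outline columns if concentric with spindle axis
a=np.linspace(0,6.28,60);q=proj(c,np.c_[475.8+23*np.cos(a),185.3+23*np.sin(a),0*a+z])
print(q.min(0),q.max(0)); r=int(q[:,1].mean())-4
print(c['img'][r,235:305].mean(1).astype(int))"
```

```text
t: 16.22
eef_pos: [509.3, 63.7, 173.9]
tcp_rot: [-3.141, 0.003, 0.257]
ft_force: [0.8, 0.0, -1.4]
opening: 0.48
grip_force: 30.0
t: 16.88
eef_pos: [475.7, 184.2, 174.8]
tcp_rot: [3.141, 0.001, 0.256]
ft_force: [-0.8, 0.9, -0.7]
opening: 0.479
grip_force: 30.0
[ 0.40540194 -1.08973899 87.43326685]
[256.90512865 113.47533985] [278.85356256 124.19760611]
[164 165 164 164 164 164 163 164 165 166 165 166 165 161 158 156 152 140
 126 105  88  81  76  75  76  77  77  77  77  75  68  52  49  48  48  48
  49  48  46  46  48  50  59  70  77  78  80  80  81  80  81  81  80  80
  80  79  81  80  82  81  81  81  81  83  88  94 100 107 111 117]
```

The ring's left edge is within about 3 mm of concentric, and the tolerance is 8 mm. I'm descending.

```bash
python3 -m crank '[[0.4,-1,10,0,36],[0.4,-1,22,0,36],[0.4,-1,30,0,36],[0.4,-1,37,0,36],[0.4,-1,44,0,36],[0.4,-1,50,0,36],[0.4,-1,55,0,36],[0.4,-1,60,0,36],[0.4,-1,60,0,36]]'; python3 -m crank '[[0,0,5,0,36],[0,0,10,0,36],[0,0,15,0,36],[0,0,18,0,36],[0,0,20,0,36],[0,0,20,0,36]]'; python3 -m crank '[[0,0,2,0,36],[0,0,3.5,0,36],[0,0,3.5,0,36]]'
```

```text
t: 17.68
eef_pos: [475.4, 186.2, 114.4]
tcp_rot: [3.142, 0.001, 0.257]
ft_force: [-0.1, 0.3, -1.8]
opening: 0.482
grip_force: 30.0
t: 18.18
eef_pos: [475.5, 186.2, 94.9]
tcp_rot: [3.142, 0.001, 0.257]
ft_force: [-0.1, 0.2, -1.9]
opening: 0.482
grip_force: 30.0
t: 18.43
eef_pos: [475.6, 186.2, 91.6]
tcp_rot: [3.142, 0.0, 0.257]
ft_force: [0.0, -0.2, -0.7]
opening: 0.484
grip_force: 30.0
```

```bash
python3 -m crank '[[0,0,1.5,0,36],[0,0,2,0,36],[0,0,2,0,36]]'; python3 -m crank '[[0,0,1,0,36],[0,0,1,0,36]]';  python3 -m crank '[[0,0,1,0,36],[0,0,1,0,36]]'; python3 -m crank '[[0,0,0.7,0,36],[0,0,0.7,0,36]]'
```

```text
t: 18.68
eef_pos: [475.7, 186.2, 89.7]
tcp_rot: [3.141, 0.0, 0.257]
ft_force: [0.3, 0.2, -1.2]
opening: 0.481
grip_force: 30.0
t: 18.85
eef_pos: [475.6, 186.2, 88.7]
tcp_rot: [3.141, 0.0, 0.257]
ft_force: [0.6, -0.1, -1.7]
opening: 0.478
grip_force: 30.0
t: 19.02
eef_pos: [475.6, 186.2, 87.7]
tcp_rot: [3.141, 0.0, 0.257]
ft_force: [0.2, 0.6, -1.9]
opening: 0.485
grip_force: 30.0
t: 19.18
eef_pos: [475.7, 186.2, 87.3]
tcp_rot: [3.141, -0.0, 0.257]
ft_force: [-1.5, 0.2, 1.2]
opening: 0.48
grip_force: 30.0
```

Contact at 87.3, against a predicted 87.4. I'll release, retreat, and verify with image code.

```bash
python3 -m crank '[[0,0,0,0,52],[0,0,0,0,60],[0,0,0,0,70],[0,0,0,0,80],[0,0,0,0,90],[0,0,0,0,90],[0,0,0,0,90],[0,0,-10,0,90],[0,0,-35,0,90],[0,0,-70,0,90]]'; python3 -m crank '[[0,0,-40,0,95],[0,40,-70,0,95],[0,80,-70,0,95],[0,120,-70,0,95],[0,160,-70,0,95],[0,200,-70,0,95],[0,200,-70,0,95]]'
python3 - <<'E'
from ov import *
c=env.read_camera('side');im=c['img'];cv2.imwrite('pics/end.png',im)
a=np.linspace(0,6.28,90)
for n,r,z in(("narrow top",23,110),("wide top",31,90),("narrow bottom",23,90),("seat",38,70)):
    q=proj(c,np.c_[475.8+r*np.cos(a),185.3+r*np.sin(a),0*a+z]);print(n,q.min(0).round(1),q.max(0).round(1))
g=im.mean(2).astype(int)
for r in range(136,178,3): print(r,*g[r,248:294:1])
E
```

```text
t: 20.02
eef_pos: [474.6, 185.9, 156.7]
tcp_rot: [3.142, 0.004, 0.257]
ft_force: [0.7, -0.7, -0.8]
opening: 0.944
grip_force: 0.0
t: 20.6
eef_pos: [527.9, -12.8, 227.9]
tcp_rot: [3.14, -0.001, 0.252]
ft_force: [0.5, 0.1, 0.2]
opening: 1.001
grip_force: 0.0
narrow top [259.1 140.5] [280.1 151.8]
wide top [256.1 146.2] [284.1 161.6]
narrow bottom [259.7 148.1] [280.5 159.5]
seat [253.6 151.9] [287.5 171. ]
136 173 173 173 174 174 174 174 174 174 174 174 173 173 173 173 174 174 175 174 174 174 173 174 173 174 173 174 173 173 174 173 173 173 172 172 172 173 173 172 172 173 172 171 171 170 169
139 174 174 174 174 174 174 174 174 174 174 175 174 174 175 174 175 174 173 166 146 116 107 122 149 166 172 173 173 172 171 171 171 172 171 170 167 167 169 171 172 172 167 153 121 98 95
142 176 176 175 176 175 175 175 174 175 175 174 174 173 168 162 154 149 142 127 97 83 84 85 97 115 132 140 145 153 159 165 170 172 173 174 173 173 172 172 172 172 172 171 170 169 169
145 172 170 171 172 174 173 171 169 170 172 171 165 153 143 135 121 101 89 87 84 86 87 87 85 83 85 89 102 123 136 140 146 159 169 172 1
[... 977 characters left out ...]
91 93 92 93 90 91 89 87 87 86 85 85 84 84 81 75 71 72 75 78 84 97 101 102 100 101 102
166 104 103 104 103 100 93 79 72 76 79 80 79 80 83 83 84 86 86 87 88 87 88 89 87 88 88 88 87 85 83 80 76 72 71 71 71 69 65 67 81 94 101 102 102 103 102
169 105 103 103 103 104 102 98 87 72 65 65 69 72 74 75 76 75 71 72 75 75 75 74 74 72 71 70 71 74 73 71 70 68 64 62 64 69 81 94 101 101 102 102 102 101 102
172 102 103 104 104 103 103 103 103 101 99 95 90 81 73 67 64 64 63 63 63 63 64 64 64 62 63 63 63 64 67 70 74 77 84 94 99 100 102 101 102 102 102 102 102 103 102
175 97 98 100 102 102 102 100 98 98 97 97 97 97 97 95 95 93 92 94 90 87 87 87 88 90 91 92 94 95 96 96 96 95 96 96 96 97 97 98 97 97 97 97 98 99 97
```

The edges match the predicted stack: narrow ring columns 259 to 280, its top face rows 141 to 152, wide ring from column 256, spindle tip above. I'll let the arm settle and hand in.

```bash
python3 -m crank '[[0,0,0,0,95],[0,0,0,0,95],[0,0,0,0,95]]'; python3 -c "
from cell import env
print(env.job_done())"
```

```text
t: 20.9
eef_pos: [526.1, -6.0, 227.4]
tcp_rot: [3.142, -0.0, 0.258]
ft_force: [-0.5, -0.8, 0.3]
opening: 0.999
grip_force: 0.0
the job is handed in; nothing more can be done
None
```

Both steel rings are on the spindle, the wide one down on the shoulder and the narrow one flat on top; the brass ring was not touched, and I handed the job in at 20.9 s (no verdict came back); the fingertips once pressed the mat at about 45 N before I corrected a roughly 25 mm error in the reported tool height.

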